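# Tip the retainer plate over onto the die plate

### The arm

A 6-joint arm with a two-finger parallel gripper is mounted at the origin on the work surface. World frame = base frame: x ahead of the robot, y to its left, z up, the work surface at z = 0. Lengths are in m, angles in rad, forces in N, time in s.
With the tool pointing down it reaches from about 0.3 to 0.75 m from the base axis. Payload 8.5 kg.
Tool frame: the origin (TCP) lies at the very end of the fingers, on their centre line; the grasp point (between the pads) lies 19 mm behind it (env.grip_depth is the distance from the TCP to the grasp point, in m); z points along the fingers, y is the line along which they close (so a half turn about z gives the same grasp; the last joint's range is limited). The gripper opens to 88 mm and grips with 3 to 60 N. Pads are 18 mm wide; open, the fingers measure 123 mm over their backs; the gripper's body (75 mm by 187 mm) begins 45 mm behind the grasp point.
Start: joints at [0.941, 0.381, 1.297, -0, 1.464, -0.215], TCP at [0.222, 0.503, 0.239] pointing down, gripper open.
Joint ranges: [-3.11, 3.11], [-0.89, 2.33], [0.22, 2.48], [-1.42, 4.56], [0.17, 2.85], [-2.88, 2.88]. Speed limits (rad/s): [2.39, 2.39, 3.14, 3.14, 3.14, 3.14].

### API

Orientations are given as [roll, pitch, yaw] about the fixed x, y, z axes, in that order (R = Rz(yaw) Ry(pitch) Rx(roll)).
In Python, from plant import env gives the robot as it stands.
- The arm moves only by the shell command python3 -m crank 'ROWS' [FORCE]. ROWS is JSON, a list of rows, each an object with "hand": the gripper's target within -1 to 1 (fully open at 1, half-way at 0, shut at -1); "travel": the shift along the tool's x, y, z in units of 25 mm (1.0 is 25 mm), a list of three; "rot": the turn, a rotation vector about the tool's x, y, z in units of 5 degrees (1.0 is 5 degrees), a list of three. A call has 1 to 20 rows; each row is the pose to reach, as a shift and turn from the pose commanded when the call began, along the tool's axes at that moment; what a row does not reach only later rows make up. A row lasts 1/10 s, in which the tool goes at most 50 mm and 8.59 degrees, less where a joint would pass 70% of its speed; a pose out of reach is approached as far as the arm can. A call with a gripper value outside its range is refused whole. The fingers move at their own pace and stop on an object; FORCE is the grip in N (left out, the last holds). Time passes only in rows, so rows that repeat a pose let the fingers close. It gives the time, the measured TCP pose, the force, the opening and the grip force at its end, in the units of the state.
- env.get_state(): the state, without advancing time (a new reading comes with each control period).
- env.get_image(name): name is "side" or "top"; returns the picture (480x640x3 uint8, red, green, blue); there is no depth.
- env.get_calibration(name): a dict with "fx", "fy", "cx", "cy" (pixels), "T" (4x4, takes a point from camera to world coordinates). Camera axes: x right, y up, looking along -z (the intrinsics and any distortion apply to the point x, -y, -z); pixel columns grow to the right and rows downward; lengths in m; the calibration is good to about 2 mm. A picture is of the moment at which its call begins. get_calibration takes no time and is no camera call.
- env.sign_off(): hands the job in; it is judged then, once.
Trained networks look in the newest picture that a camera, given by its name, has taken for a name from the list of things; names that differ only in an ending like _2 or _b are one class to them, and where a whole thing is asked for, a point or a joint stands for the part that bears it (a point fixed in the world has none). Each returns a list of dicts, best first, with "confidence" (0 to 1); they miss things now and then, are a little off and sometimes report something else, mostly with a low value. They report only what shows in the picture. A call takes as long as a camera call. They do not tell look-alikes from the thing itself.
- env.find_in(query, camera): "position" ([column, row] in pixels, amid what is visible of it).
The state is a dict: "clock": time; "joint_pos": joint angles; "qvel": joint speeds; "joint_efforts": joint torques, N m; "tcp_pos": TCP position; "ee_rot": TCP orientation; "contact_force": force on the tool from outside, world axes, zero at the start; "ft_torque": the same for the moment, N m; "opening": opening from 0.0 (shut) to 1.0 (fully open); "grasp_force": force on a finger pad.
Only numpy, scipy, OpenCV 4.12 (cv2) and the standard library are available. Lean on these libraries where they do the work, as an engineer would, in place of code of your own. Each camera call takes 0.05 s, during which the arm holds its last target. There are 200 camera calls.

### The job

Turn the flat aluminium retainer plate over onto the hand press's die plate without picking it up: with the fingertips push it up against the front edge of the die plate, tip it up there until it stands on edge, and push it on over so that it falls onto the die plate with its other face (the counterbored one) up. Then push it along the die plate until it lies flat and square against the stop bar. Leave everything else on the bench where it stands.

Things in the scene. Friction and masses are not known exactly. Their poses are not given: they have to be found in the camera images.
- press: Cast iron hand press with a spoked wheel on a steel die plate, all one fixed piece. The die plate is a slab on the bench, 360 (x) by 220 (y) by 12 mm thick, its front edge plain and vertical. Origin: middle of the front edge, at bench height; x level, in from the front edge towards the press; y level along the edge; z up. The press starts at x = 137 mm (wheel out to y = -190), is 402 mm high.
- stop_bar (a point): middle of the front face of the dark steel stop bar that lies across the die plate, at the die plate's top face: 110 mm in from the front edge. The bar runs 80 mm to either side along the press's y and stands 12 mm above the die plate, which is clear between its front edge and the bar
- retainer: The part to turn: loose aluminium retainer plate, 80 (x) by 100 (y) by 10 mm (z), 0.17 to 0.3 kg, origin at its centre. Its two 100 mm edges are half round (radius 5 mm), and it swings up about the one held against the die plate. Three 10 mm holes go through; on its -z face they open into 18 mm counterbores. Starts flat on the bench, +z up, a round edge roughly facing the die plate's front edge
- edge_a (a point): middle of the retainer plate's rounded edge on its -x side, on the axis of the rounding: 5 mm in from the edge and half-way through the thickness; 70 mm from edge_b. With this or the other edge against the die plate, a fingertip that pushes the free edge at some 10 N grips it enough to carry it up as the finger rises
- edge_b (a point): the same on its +x side
- core_box: bystander: brown urethane core box half, 130 by 100 by 45 mm (two brass dowels 5 mm higher), loose; origin under its centre
- pin_block: bystander: beech block, 100 by 45 by 28 mm, with three brass ejector pins standing in it up to 64 mm high, all one loose piece; origin under its centre
- gauge_block: bystander: steel gauge block lying flat, 60 by 35 by 14 mm, loose; origin under its centre
- core_print: bystander: green ceramic core print, a tapered round stub on a flange, 52 mm in diameter and 52 mm high, standing loose; origin under its centre
Mind the look-alikes: they are no part of the job. What is meant by the retainer is not purple, and is the smaller of those in its own colour.

How it is judged:
On the way:
1. the retainer plate stands tipped up (52 to 109 degrees from how it lay), its lower rounded edge at the foot of the die plate's front edge (angle between retainer's own z axis and vertical between 0.9 and 1.9 rad and ((height (world z) of edge_a below 0.018 m and x of edge_a in the frame of press between -0.022 and 0.01 m) or (height (world z) of edge_b below 0.018 m and x of edge_b in the frame of press between -0.022 and 0.01 m))), for 0.1 s.
At the end, for the whole second after the job is handed in: the retainer plate rests upside down (counterbores up) flat on the die plate, not over its sides, within 4 mm of the stop bar and square to it within 0.06 rad, at rest (angle between retainer's own z axis and vertical above 3.06 rad and height (world z) of retainer between 0.014 and 0.021 m and x of retainer in the frame of press between 0.066 and 0.074 m and y of retainer in the frame of press between -0.06 and 0.06 m and angle between the x axis of retainer and the x axis of press, either way round below 0.06 rad and linear speed of retainer below 0.01 m/s); the robot touches nothing.
It fails at once if the retainer plate is lifted: both its rounded edges more than 40 mm above the bench (height (world z) of each of edge_a, edge_b above 0.04 m).
It fails at once if the core box is moved more than 15 mm (distance of core_box from where it was at the start of the episode above 0.015 m).
It fails at once if the pin block is moved more than 15 mm (distance of pin_block from where it was at the start of the episode above 0.015 m).
It fails at once if the gauge block is moved more than 15 mm (distance of gauge_block from where it was at the start of the episode above 0.015 m).
It fails at once if the core print is moved more than 15 mm (distance of core_print from where it was at the start of the episode above 0.015 m).
It also fails if it takes over 67 s, if anything falls off the work surface, if the arm or the gripper's body presses on something with over 40 N, if the wrist force passes 120 N, or if a joint passes its speed limit or range.

## Working session

There is one attempt and no reset: what is moved stays moved. The work goes in short steps, Python scripts to look and compute and a shell command to move; the robot and the scene stay as the last step left them, time stands still between calls to the robot, and variables do not carry over. Pictures are saved under pics/ and viewed, at most 14 in all, crops included, and the job is handed in when it is done.

```bash
mkdir -p pics; python3 - <<'E'
from plant import env
import cv2,numpy as np
for n in("side","top"):
    cv2.imwrite(f"pics/{n}0.png",env.get_image(n)[:,:,::-1])
    c=env.get_calibration(n);print(n,{k:(np.round(v,4).tolist() if k=="T" else v) for k,v in c.items()})
    for q in("retainer","press","stop_bar","core_box","pin_block","gauge_block","core_print","edge_a"):
        print(q,[(np.round(d["position"]).tolist(),round(d["confidence"],2)) for d in env.find_in(q,n)])
s=env.get_state();print(s)
E
```

```text
side {'fx': 470.7061332841746, 'fy': 470.7061332841746, 'cx': 319.5848859928876, 'cy': 240.3389475616965, 'T': [[0.8289, 0.2823, -0.4829, 0.2391], [-0.5592, 0.4355, -0.7054, -0.6205], [0.0112, 0.8548, 0.5189, 0.3861], [0.0, 0.0, 0.0, 1.0]]}
retainer [([491.0, 298.0], 0.98), ([313.0, 261.0], 0.88), ([454.0, 391.0], 0.84)]
press [([186.0, 136.0], 0.77)]
stop_bar [([189.0, 139.0], 0.6)]
core_box [([400.0, 212.0], 0.71)]
pin_block [([328.0, 179.0], 0.8)]
gauge_block [([221.0, 286.0], 0.96)]
core_print [([306.0, 349.0], 0.62)]
edge_a [([492.0, 296.0], 0.81), ([311.0, 264.0], 0.65), ([452.0, 390.0], 0.56)]
top {'fx': 526.343844185044, 'fy': 526.343844185044, 'cx': 321.69408979916426, 'cy': 236.85652646645678, 'T': [[0.0205, 0.9952, -0.0962, 0.4888], [-0.9997, 0.0189, -0.0167, -0.1485], [-0.0148, 0.0965, 0.9952, 0.9459], [0.0, 0.0, 0.0, 1.0]]}
retainer [([326.0, 250.0], 0.98), ([481.0, 257.0], 0.85), ([434.0, 170.0], 0.6)]
press [([123.0, 258.0], 0.58)]
stop_bar [([124.0, 256.0], 0.84)]
core_box [([315.0, 147.0], 0.86), ([122.0, 258.0], 0.69)]
pin_block [([218.0, 156.0], 0.75)]
gauge_block [([312.0, 328.0], 0.86), ([416.0, 314.0], 0.51)]
core_print [([314.0, 326.0], 0.51)]
edge_a [([481.0, 256.0], 0.75), ([435.0, 173.0], 0.67), ([326.0, 254.0], 0.57)]
{'clock': 0.9, 'joint_pos': array([ 9.40711992e-01,  3.80586231e-01,  1.29738670e+00, -8.40531689e-06,
        1.46356253e+00, -2.15323145e-01]), 'qvel': array([ 0.00066218, -0.00203971,  0.00023122,  0.00062823,  0.00050587,
       -0.00082124]), 'joint_efforts': array([-6.36893074e-04, -4.37786293e+01, -2.24725235e+01,  7.13253231e-02,
        3.13895952e-02, -2.29618138e-05]), 'tcp_pos': array([0.22164669, 0.50335545, 0.23876029]), 'ee_rot': array([3.14153857e+00, 2.03844935e-05, 2.72683236e+00]), 'contact_force': array([-1.01830019, -0.27361404, -0.05663791]), 'ft_torque': array([-0.06774839, -0.0121406 , -0.00641858]), 'grasp_force': 0.0, 'opening': 0.998729058636643}
```

View pics/top0.png

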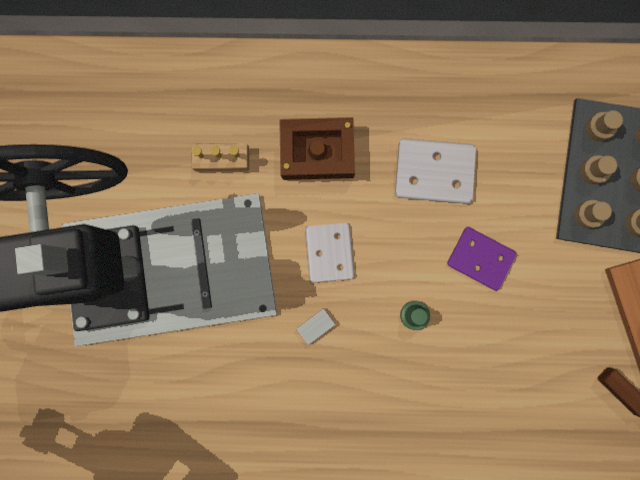

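View pics/side0.png

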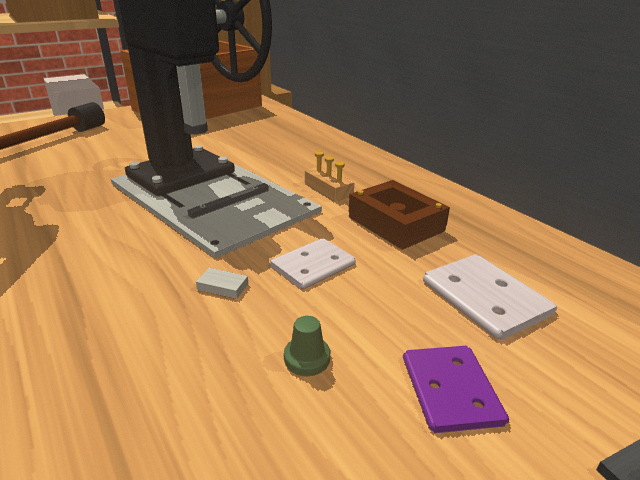

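The top view shows the retainer at (330,252) and the die plate's front edge running from about (262,195) to (276,316). The larger white plate at (436,171) and the purple one are look-alikes.

```bash
cat > h.py <<'E'
import numpy as np,cv2
from plant import env
def px2w(n,uv,z):
    c=env.get_calibration(n);T=np.array(c["T"]);uv=np.atleast_2d(uv).astype(float)
    d=np.c_[(uv[:,0]-c["cx"])/c["fx"],-(uv[:,1]-c["cy"])/c["fy"],-np.ones(len(uv))]@T[:3,:3].T
    o=T[:3,3];return o+d*((z-o[2])/d[:,2])[:,None]
def w2px(n,p):
    c=env.get_calibration(n);T=np.array(c["T"]);q=(np.atleast_2d(p)-T[:3,3])@T[:3,:3]
    return np.c_[c["cx"]+c["fx"]*q[:,0]/-q[:,2],c["cy"]+c["fy"]*q[:,1]/q[:,2]]
E
python3 - <<'E'
from h import *
im=cv2.imread("pics/top0.png");sub=im[205:300,295:370]
hsv=cv2.cvtColor(sub,cv2.COLOR_BGR2HSV);m=((hsv[:,:,1]<60)&(hsv[:,:,2]>120)).astype(np.uint8)
n,l,st,_=cv2.connectedComponentsWithStats(m);k=1+st[1:,4].argmax();print(st[k])
c=max(cv2.findContours((l==k).astype(np.uint8),0,2)[0],key=cv2.contourArea)
b=cv2.boxPoints(cv2.minAreaRect(c))+[295,205];print(b)
w=px2w("top",b,.008);print(np.round(w,4),np.linalg.norm(np.diff(w,axis=0),axis=1),w.mean(0))
p=np.array([[262,195],[276,316],[76,343]]);w=px2w("top",p,.012);print(np.round(w,4),np.linalg.norm(np.diff(w,axis=0),axis=1))
d=w[0]-w[1];print("edge dir",np.degrees(np.arctan2(d[1],d[0])))
o=np.array([.45,0.,0])
cv2.imwrite("pics/z.png",cv2.resize(im[180:350,190:380],None,fx=4,fy=3.5,interpolation=cv2.INTER_CUBIC))
for nm,p,z in(("core_box",[[280,119],[354,119],[355,179],[281,180]],.045),("gauge",[[316,328]],.014),("print",[[416,315]],.0),("pins",[[192,170],[249,172]],.028)):
    print(nm,np.round(px2w("top",p,z),3).tolist())
E
```

```text
[  10   18   49   60 2427]
[[304.57854271 225.89012909]
 [348.85150528 221.98368835]
 [353.82918549 278.39742279]
 [309.55622482 282.30386353]]
[[ 0.5987 -0.1016  0.008 ]
 [ 0.6072 -0.1809  0.008 ]
 [ 0.5065 -0.1913  0.008 ]
 [ 0.498  -0.1128  0.008 ]] [0.07974984 0.10125207 0.07891687] [ 0.55258339 -0.14666514  0.008     ]
[[ 0.6527 -0.0238  0.012 ]
 [ 0.4377 -0.0553  0.012 ]
 [ 0.3831  0.2959  0.012 ]] [0.21731051 0.35538737]
edge dir 8.320047352515143
core_box [[0.783, -0.056, 0.045], [0.785, -0.186, 0.045], [0.678, -0.189, 0.045], [0.674, -0.061, 0.045]]
gauge [[0.419, -0.126, 0.014]]
print [[0.444, -0.303, 0.0]]
pins [[0.693, 0.1, 0.028], [0.691, -0.002, 0.028]]
```

View pics/z.png

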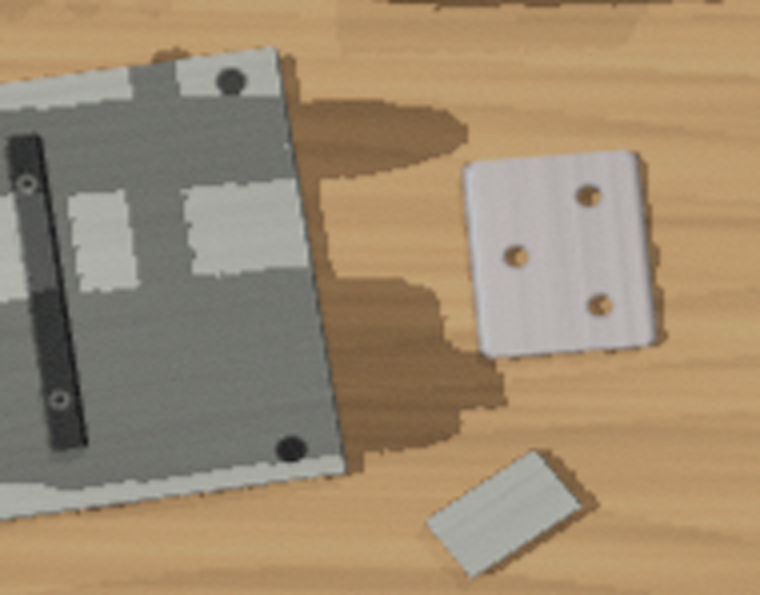

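```bash
cat >> h.py <<'E'
w=px2w("top",[[259.25,193.4],[276.25,314.9]],.012)
o=w.mean(0);e=w[0]-w[1];L=np.linalg.norm(e);a=np.arctan2(e[1],e[0])
yawp=a+np.pi/2   # press x axis heading
X=np.array([np.cos(yawp),np.sin(yawp)]);Y=np.array([-X[1],X[0]])
def w2p(p): d=np.atleast_2d(p)[:,:2]-o[:2];return np.c_[d@X,d@Y]
def p2w(p): return o[:2]+np.atleast_2d(p)@np.array([X,Y])
def tool(dw,yaw): # world shift -> travel units
    c,s=np.cos(yaw),np.sin(yaw);return np.round([(dw[0]*c+dw[1]*s)/.025,(dw[0]*s-dw[1]*c)/.025,-dw[2]/.025],2)
E
python3 - <<'E'
from h import *
print("o",o,"L",L,"yaw",np.degrees(yawp))
f=px2w("top",[[200,218.6],[211.75,307.1]],.024);print("bar",w2p(f))
r=px2w("top",[[304.6,225.9],[348.9,222],[353.8,278.4],[309.6,282.3]],.007);print(w2p(r),w2p(r.mean(0)))
print("gauge",w2p(px2w("top",[[296.5,329.3],[324,308.5],[335.8,324],[308,345]],.014)))
print("print",w2p(px2w("top",[[416,315]],.02)))
s=env.get_state();p=s["tcp_pos"];y=s["ee_rot"][2]
for q in([.2,.33,.3],[.24,.19,.3],[.3,0,.3],[.33,-.2,.3]):print(tool(np.array(q)-p,y))
t=w2p(r.mean(0))[0];g=p2w([t[0]-.08,t[1]])[0];print("pre",g,np.hypot(*g),tool(np.r_[g,.1]-p,y),"turn",(y-yawp)*180/np.pi/5)
E
```

```text
o [ 0.54757715 -0.03722297  0.012     ] L 0.21905209112283516 yaw 99.692970064641
bar [[ 0.10888997 -0.07819503]
 [ 0.10816736  0.07917694]]
[[-0.07208039 -0.0396155 ]
 [-0.15180842 -0.0346593 ]
 [-0.1449531   0.0664322 ]
 [-0.06622998  0.06160794]] [[-0.10876797  0.01344134]]
gauge [[-0.03182785  0.13940898]
 [-0.0848038   0.11081198]
 [-0.10123376  0.14046189]
 [-0.04780617  0.16914399]]
print [[-0.24137596  0.14526886]]
[-2.   -6.7  -2.45]
[ -5.72 -11.18  -2.45]
[-10.98 -17.16  -2.45]
[-15.3  -24.    -2.45]
pre [ 0.56611027 -0.22555921] 0.609391331372445 [-24.36 -21.13   5.55] turn 11.308603149668441
```

```bash
python3 -m crank '[{"hand":0,"travel":[-2,-6.7,-2.45],"rot":[0,0,0]},{"hand":0,"travel":[-2,-6.7,-2.45],"rot":[0,0,0]},{"hand":0,"travel":[-2,-6.7,-2.45],"rot":[0,0,0]},{"hand":0,"travel":[-2,-6.7,-2.45],"rot":[0,0,0]},{"hand":0,"travel":[-5.7,-11.2,-2.45],"rot":[0,0,0]},{"hand":0,"travel":[-5.7,-11.2,-2.45],"rot":[0,0,0]},{"hand":0,"travel":[-5.7,-11.2,-2.45],"rot":[0,0,0]},{"hand":0,"travel":[-5.7,-11.2,-2.45],"rot":[0,0,0]},{"hand":0,"travel":[-11,-17.2,-2.45],"rot":[0,0,0]},{"hand":0,"travel":[-11,-17.2,-2.45],"rot":[0,0,0]},{"hand":0,"travel":[-11,-17.2,-2.45],"rot":[0,0,0]},{"hand":0,"travel":[-11,-17.2,-2.45],"rot":[0,0,0]},{"hand":0,"travel":[-15.3,-24,-2.45],"rot":[0,0,0]},{"hand":0,"travel":[-15.3,-24,-2.45],"rot":[0,0,0]},{"hand":0,"travel":[-15.3,-24,-2.45],"rot":[0,0,0]},{"hand":0,"travel":[-15.3,-24,-2.45],"rot":[0,0,0]},{"hand":0,"travel":[-15.3,-24,-2.45],"rot":[0,0,0]}]'
python3 -c "
from h import *
s=env.get_state();p=s['tcp_pos'];g=p2w([-.189,.0134])[0]
print(p,s['ee_rot'],tool(np.r_[g,.1]-p,s['ee_rot'][2]),(s['ee_rot'][2]-yawp)*180/np.pi/5)"
```

```text
clock: 2.6
tcp_pos: [0.3308, -0.2034, 0.2995]
ee_rot: [-3.142, -0.0, 2.724]
contact_force: [-0.6, -0.1, 0.4]
opening: 0.504
grasp_force: 0.0
[ 0.33077751 -0.20340177  0.29945132] [-3.14153086e+00 -4.69511259e-04  2.72382466e+00] [-8.97  3.    7.98] 11.27413746478202
```

```bash
python3 -m crank '[{"hand":0,"travel":[-9,3,8],"rot":[0,0,11.3]},{"hand":0,"travel":[-9,3,8],"rot":[0,0,11.3]},{"hand":0,"travel":[-9,3,8],"rot":[0,0,11.3]},{"hand":0,"travel":[-9,3,8],"rot":[0,0,11.3]},{"hand":0,"travel":[-9,3,8],"rot":[0,0,11.3]},{"hand":0,"travel":[-9,3,8],"rot":[0,0,11.3]},{"hand":0,"travel":[-9,3,8],"rot":[0,0,11.3]},{"hand":0,"travel":[-9,3,8],"rot":[0,0,11.3]},{"hand":0,"travel":[-9,3,8],"rot":[0,0,11.3]},{"hand":0,"travel":[-9,3,8],"rot":[0,0,11.3]}]'
python3 -c "
from h import *
s=env.get_state();p=s['tcp_pos'];print(w2p(p),p,np.degrees(s['ee_rot'][2]-yawp))
cv2.imwrite('pics/t1.png',env.get_image('top')[120:400,190:510,::-1])"
```

```text
clock: 3.6
tcp_pos: [0.5659, -0.2215, 0.1013]
ee_rot: [3.14, 0.001, 1.743]
contact_force: [0.1, -0.7, -0.0]
opening: 0.498
grasp_force: 0.0
[[-0.18476169  0.01294237]] [ 0.56592758 -0.22152611  0.10134498] 0.15589355486426212
```

View pics/t1.png

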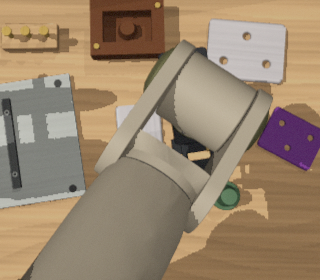

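```bash
python3 -m crank '[{"hand":0,"travel":[0,0,2],"rot":[0,0,0]},{"hand":0,"travel":[0,0,3],"rot":[0,0,0]},{"hand":0,"travel":[0,0,3.6],"rot":[0,0,0]},{"hand":0,"travel":[0,0,3.8],"rot":[0,0,0]},{"hand":0,"travel":[0,0,3.92],"rot":[0,0,0]},{"hand":0,"travel":[0,0,3.92],"rot":[0,0,0]}]'; python3 -m crank '[{"hand":0,"travel":[0.4,0,0],"rot":[0,0,0]},{"hand":0,"travel":[0.8,0,0],"rot":[0,0,0]},{"hand":0,"travel":[1.0,0,0],"rot":[0,0,0]},{"hand":0,"travel":[1.2,0,0],"rot":[0,0,0]},{"hand":0,"travel":[1.5,0,0],"rot":[0,0,0]},{"hand":0,"travel":[1.8,0,0],"rot":[0,0,0]},{"hand":0,"travel":[2.1,0,0],"rot":[0,0,0]},{"hand":0,"travel":[2.4,0,0],"rot":[0,0,0]},{"hand":0,"travel":[2.7,0,0],"rot":[0,0,0]},{"hand":0,"travel":[3.0,0,0],"rot":[0,0,0]},{"hand":0,"travel":[3.3,0,0],"rot":[0,0,0]},{"hand":0,"travel":[3.4,0,0],"rot":[0,0,0]},{"hand":0,"travel":[3.4,0,0],"rot":[0,0,0]}]'
python3 -c "
from h import *
s=env.get_state();p=s['tcp_pos'];print(w2p(p),p,np.degrees(s['ee_rot'][2]-yawp),'f',s['contact_force'][:2]@X)"
```

```text
clock: 4.25
tcp_pos: [0.5663, -0.2222, 0.0029]
ee_rot: [3.141, 0.001, 1.741]
contact_force: [-0.1, -0.1, -1.1]
opening: 0.497
grasp_force: 0.0
clock: 5.55
tcp_pos: [0.5513, -0.1373, 0.0017]
ee_rot: [-3.141, -0.001, 1.741]
contact_force: [0.2, -0.1, -0.3]
opening: 0.499
grasp_force: 0.0
[[-0.09929964  0.01323405]] [ 0.55125096 -0.13733321  0.00170086] 0.06337724233515378 f -0.09022010692992811
```

```bash
python3 -m crank '[{"hand":0,"travel":[0.1,0,-0.04],"rot":[0,0,0]},{"hand":0,"travel":[0.2,0,-0.04],"rot":[0,0,0]},{"hand":0,"travel":[0.3,0,-0.04],"rot":[0,0,0]},{"hand":0,"travel":[0.4,0,-0.04],"rot":[0,0,0]},{"hand":0,"travel":[0.4,0,-0.04],"rot":[0,0,0]}]'
cat > st.py <<'E'
from h import *
import sys
s=env.get_state();p=s['tcp_pos'];print(w2p(p)*1e3,p*1e3,np.degrees(s['ee_rot'][2]-yawp),'fx',s['contact_force'][:2]@X,'fz',s['contact_force'][2],s['clock'])
if len(sys.argv)>1:
    im=env.get_image('side')[130:350,130:450,::-1];cv2.imwrite(f'pics/{sys.argv[1]}.png',cv2.resize(im,None,fx=2,fy=2))
E
python3 st.py s2
```

```text
clock: 6.05
tcp_pos: [0.5498, -0.1279, 0.0029]
ee_rot: [-3.141, -0.0, 1.741]
contact_force: [-0.3, 0.5, -0.1]
opening: 0.501
grasp_force: 0.0
[[-89.77309188  13.0523985 ]] [ 549.82604158 -127.91208061    2.89796863] 0.05556161018331008 fx 0.5312744593445056 fz -0.09456976411671476 6.05
```

View pics/s2.png

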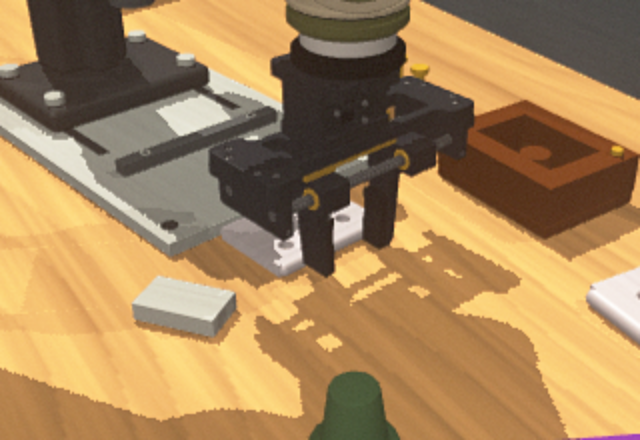

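Both fingertips are on the free edge, at crop positions (318,270) and (378,245), and the plate is close to the die edge. I'll creep in until the force builds.

```bash
python3 -m crank '[{"hand":0,"travel":[0.05,0,0],"rot":[0,0,0]},{"hand":0,"travel":[0.1,0,0],"rot":[0,0,0]},{"hand":0,"travel":[0.1,0,0],"rot":[0,0,0]}]'>/dev/null; python3 st.py;  python3 -m crank '[{"hand":0,"travel":[0.05,0,0],"rot":[0,0,0]},{"hand":0,"travel":[0.1,0,0],"rot":[0,0,0]},{"hand":0,"travel":[0.1,0,0],"rot":[0,0,0]}]'>/dev/null; python3 st.py
```

```text
[[-89.12821635  12.57497442]] [ 550.18807334 -127.19602809    3.31245667] 0.06338098050972 fx -6.741629782665532 fz -1.462612874254035 6.4
[[-88.76042556  12.40038045]] [ 550.29825046 -126.80409172    3.71246172] 0.07822021673460366 fx -16.924806247500765 fz -1.0604664566381057 6.7
```

```bash
python3 -m crank '[{"hand":0,"travel":[-0.04,0,0.08],"rot":[0,0,0]},{"hand":0,"travel":[-0.04,0,0.08],"rot":[0,0,0]},{"hand":0,"travel":[0,0,0.08],"rot":[0,0,0]}]'>/dev/null; python3 st.py;  python3 -m crank '[{"hand":0,"travel":[0,0,-0.13],"rot":[0,0,0]},{"hand":0,"travel":[0,0,-0.26],"rot":[0,0,0]},{"hand":0,"travel":[0.02,0,-0.39],"rot":[0,0,0]},{"hand":0,"travel":[0.04,0,-0.52],"rot":[0,0,0]},{"hand":0,"travel":[0.06,0,-0.65],"rot":[0,0,0]},{"hand":0,"travel":[0.1,0,-0.77],"rot":[0,0,0]},{"hand":0,"travel":[0.13,0,-0.89],"rot":[0,0,0]},{"hand":0,"travel":[0.17,0,-1.01],"rot":[0,0,0]}]'>/dev/null; python3 st.py s3
```

```text
[[-88.79455569  12.06389498]] [ 550.63567875 -126.78108108    2.14663699] 0.0789324306220879 fx -19.96246026586121 fz 1.9373864527315572 7.0
[[-84.97392934  12.06800143]] [ 549.98835804 -123.01568887   27.71595459] 0.06040003514066405 fx -18.245903665401997 fz 4.318855954330356 7.8
```

View pics/s3.png

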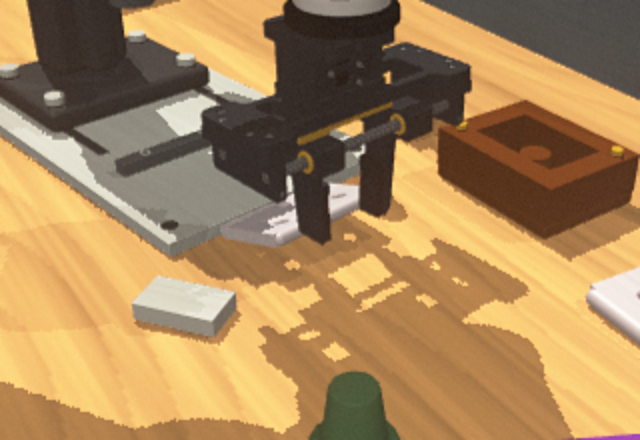

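```bash
python3 -m crank '[{"hand":0,"travel":[0.07,0,-0.14],"rot":[0,0,0]},{"hand":0,"travel":[0.14,0,-0.28],"rot":[0,0,0]},{"hand":0,"travel":[0.22,0,-0.44],"rot":[0,0,0]},{"hand":0,"travel":[0.31,0,-0.56],"rot":[0,0,0]},{"hand":0,"travel":[0.4,0,-0.68],"rot":[0,0,0]},{"hand":0,"travel":[0.5,0,-0.8],"rot":[0,0,0]},{"hand":0,"travel":[0.61,0,-0.9],"rot":[0,0,0]},{"hand":0,"travel":[0.73,0,-1.0],"rot":[0,0,0]},{"hand":0,"travel":[0.85,0,-1.1],"rot":[0,0,0]},{"hand":0,"travel":[0.85,0,-1.1],"rot":[0,0,0]}]'>/dev/null; python3 st.py s4
```

```text
[[-64.89513057  11.35731209]] [ 547.3082657  -103.10387467   57.4343955 ] 0.08313264862489254 fx -21.289577626660822 fz 20.01065915796277 8.85
```

View pics/s4.png

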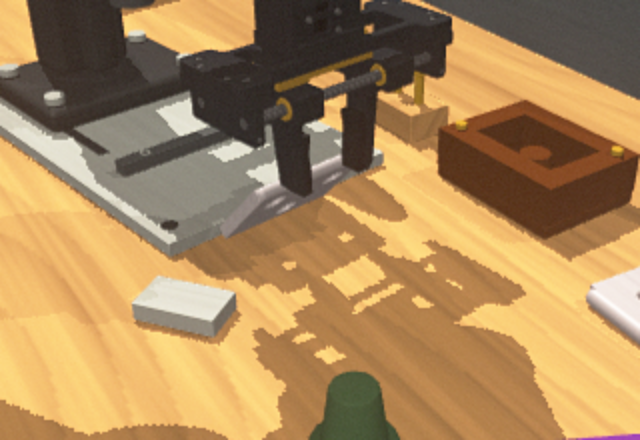

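```bash
python3 -m crank '[{"hand":0,"travel":[-0.12,0,-0.04],"rot":[0,0,0]},{"hand":0,"travel":[-0.16,0,0.08],"rot":[0,0,0]},{"hand":0,"travel":[-0.16,0,0.2],"rot":[0,0,0]},{"hand":0,"travel":[-0.16,0,0.2],"rot":[0,0,0]}]'>/dev/null; python3 st.py s5
```

```text
[[-69.6820468   11.27641903]] [ 548.19396955 -107.8088337    52.19457981] 0.07779112021225826 fx -24.183881948397875 fz 21.74973965146036 9.3
```

```bash
python3 -m crank '[{"hand":0,"travel":[-0.1,0,-0.1],"rot":[0,0,0]},{"hand":0,"travel":[-0.2,0,-0.15],"rot":[0,0,0]},{"hand":0,"travel":[-0.28,0,-0.15],"rot":[0,0,0]},{"hand":0,"travel":[-0.28,0,-0.15],"rot":[0,0,0]}]'>/dev/null; python3 st.py s5
```

```text
[[-70.94682482  12.81376748]] [ 546.89151678 -109.31439688   52.44967119] 0.031546731301761714 fx -4.496301372383587 fz 2.8549299828423935 9.75
```

View pics/s5.png

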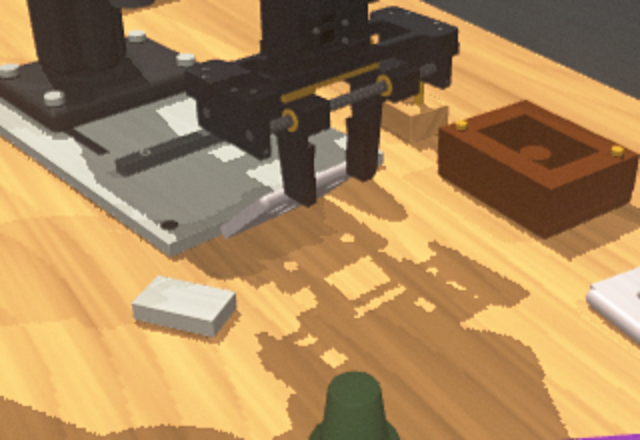

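```bash
python3 -m crank '[{"hand":0,"travel":[-0.03,0,0.1],"rot":[0,0,0]},{"hand":0,"travel":[-0.03,0,0.2],"rot":[0,0,0]},{"hand":0,"travel":[-0.03,0,0.25],"rot":[0,0,0]},{"hand":0,"travel":[0,0,0.25],"rot":[0,0,0]}]'>/dev/null; python3 st.py; python3 -m crank '[{"hand":0,"travel":[0.06,0,-0.04],"rot":[0,0,0]},{"hand":0,"travel":[0.12,0,-0.1],"rot":[0,0,0]},{"hand":0,"travel":[0.12,0,-0.1],"rot":[0,0,0]}]'>/dev/null; python3 st.py
```

```text
[[-73.75095599  12.12676346]] [ 548.04084041 -111.96282685   47.53040949] 0.07876740878196595 fx -16.242204879531098 fz 12.79147709863721 10.2
[[-71.25775022  12.01089406]] [ 547.73527851 -109.485705     50.6651516 ] 0.08329503880851347 fx -17.648460897155726 fz 14.142904881618362 10.5
```

```bash
python3 -m crank '[{"hand":0,"travel":[0.06,0,-0.16],"rot":[0,0,0]},{"hand":0,"travel":[0.14,0,-0.3],"rot":[0,0,0]},{"hand":0,"travel":[0.27,0,-0.42],"rot":[0,0,0]},{"hand":0,"travel":[0.4,0,-0.54],"rot":[0,0,0]},{"hand":0,"travel":[0.55,0,-0.64],"rot":[0,0,0]},{"hand":0,"travel":[0.7,0,-0.74],"rot":[0,0,0]},{"hand":0,"travel":[0.7,0,-0.74],"rot":[0,0,0]}]'>/dev/null; python3 st.py s6
```

```text
[[-50.76007374  12.3321632 ]] [543.96743402 -89.33474218  68.36598495] 0.08194164238307743 fx -5.659614135603187 fz 9.532858162844807 11.2
```

View pics/s6.png

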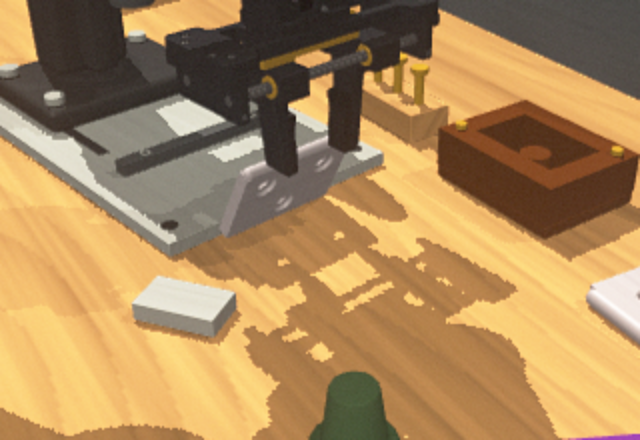

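The plate now stands at about 60°, with the counterbores facing the camera and the fingertips on its top edge at about (290,170) and (345,148). I'll continue along the arc.

```bash
python3 -m crank '[{"hand":0,"travel":[0.14,0,-0.08],"rot":[0,0,0]},{"hand":0,"travel":[0.28,0,-0.15],"rot":[0,0,0]},{"hand":0,"travel":[0.45,0,-0.21],"rot":[0,0,0]},{"hand":0,"travel":[0.62,0,-0.26],"rot":[0,0,0]},{"hand":0,"travel":[0.62,0,-0.26],"rot":[0,0,0]}]'>/dev/null; python3 st.py s7
```

```text
[[-34.78652153  12.42083221]] [541.19058882 -73.60415531  74.78315733] 0.0819560443986544 fx -3.5539164374818077 fz 9.817552396468432 11.75
```

View pics/s7.png

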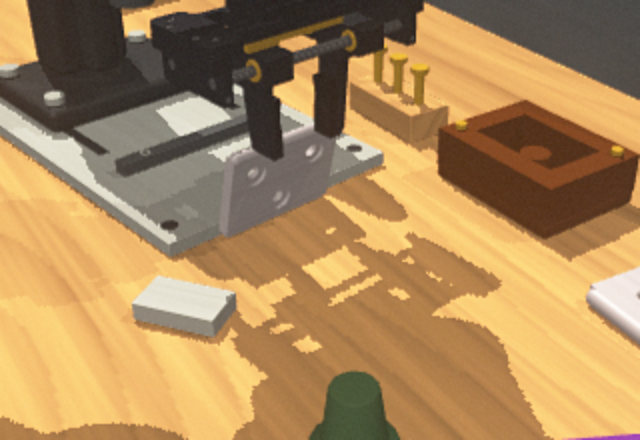

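```bash
python3 -m crank '[{"hand":0,"travel":[0.2,0,-0.05],"rot":[0,0,0]},{"hand":0,"travel":[0.4,0,-0.09],"rot":[0,0,0]},{"hand":0,"travel":[0.6,0,-0.12],"rot":[0,0,0]},{"hand":0,"travel":[0.8,0,-0.12],"rot":[0,0,0]},{"hand":0,"travel":[1.0,0,-0.12],"rot":[0,0,0]},{"hand":0,"travel":[1.2,0,-0.12],"rot":[0,0,0]},{"hand":0,"travel":[1.4,0,-0.12],"rot":[0,0,0]},{"hand":0,"travel":[1.6,0,-0.12],"rot":[0,0,0]},{"hand":0,"travel":[1.6,0,-0.12],"rot":[0,0,0]},{"hand":0,"travel":[1.6,0,-0.12],"rot":[0,0,0]}]'>/dev/null; python3 st.py s8
```

```text
[[ 5.31845991 12.98326414]] [533.88377306 -34.16640298  76.79221008] 0.052413542983718954 fx 0.17559397697879964 fz 0.2671132463902412 12.8
```

View pics/s8.png

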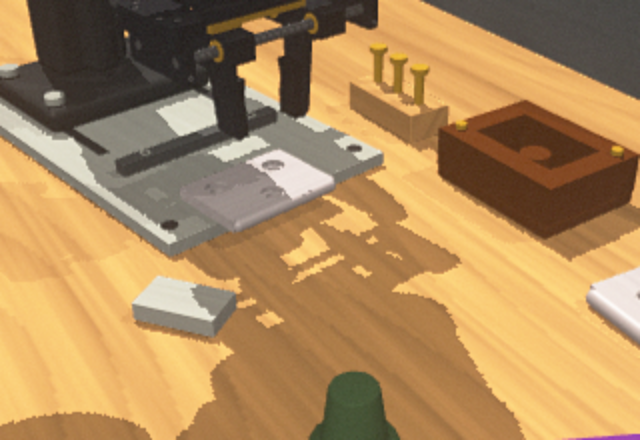

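The plate lies counterbores up on the die plate, centred near (255,185) and overhanging the front edge slightly. Next I'll go behind it and push it to the bar.

```bash
python3 -m crank '[{"hand":0,"travel":[-1,0,-0.2],"rot":[0,0,0]},{"hand":0,"travel":[-2,0,0],"rot":[0,0,0]},{"hand":0,"travel":[-2.1,0,0.5],"rot":[0,0,0]},{"hand":0,"travel":[-2.1,0,1.5],"rot":[0,0,0]},{"hand":0,"travel":[-2.1,0,2.2],"rot":[0,0,0]},{"hand":0,"travel":[-2.1,0,2.46],"rot":[0,0,0]},{"hand":0,"travel":[-2.1,0,2.46],"rot":[0,0,0]},{"hand":0,"travel":[-2.1,0,2.46],"rot":[0,0,0]}]'>/dev/null; python3 st.py;  python3 -m crank '[{"hand":0,"travel":[0.2,0,0],"rot":[0,0,0]},{"hand":0,"travel":[0.4,0,0],"rot":[0,0,0]},{"hand":0,"travel":[0.6,0,0],"rot":[0,0,0]},{"hand":0,"travel":[0.8,0,0],"rot":[0,0,0]},{"hand":0,"travel":[1.0,0,0],"rot":[0,0,0]},{"hand":0,"travel":[1.2,0,0],"rot":[0,0,0]},{"hand":0,"travel":[1.4,0,0],"rot":[0,0,0]},{"hand":0,"travel":[1.4,0,0],"rot":[0,0,0]}]'>/dev/null; python3 st.py s9
```

```text
[[-47.07388647  12.70075388]] [542.9834677  -85.76323745  15.7047876 ] 0.0534147048345656 fx 0.6834066697266407 fz 0.09270193143802104 13.65
[[-11.3860791  13.1433894]] [536.53845084 -50.65943028  15.18307495] 0.062013846601677844 fx -0.8525577260693635 fz -0.40712436690715975 14.45
```

View pics/s9.png

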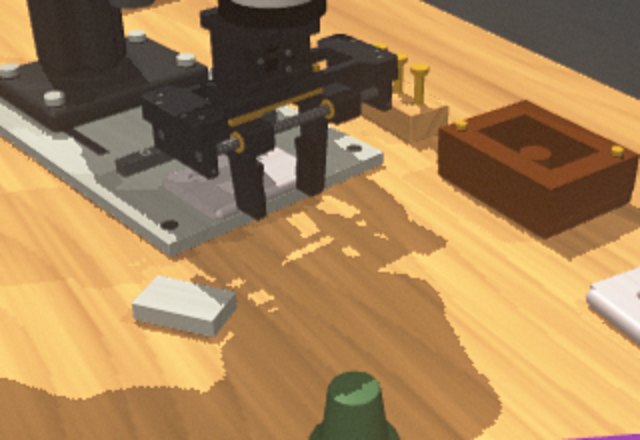

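The fingers are behind the plate, which sits flat on the die plate. I'll push on and then creep up to the bar.

```bash
python3 -m crank '[{"hand":0,"travel":[0.2,0,0],"rot":[0,0,0]},{"hand":0,"travel":[0.4,0,0],"rot":[0,0,0]},{"hand":0,"travel":[0.6,0,0],"rot":[0,0,0]},{"hand":0,"travel":[0.8,0,0],"rot":[0,0,0]},{"hand":0,"travel":[0.95,0,0],"rot":[0,0,0]},{"hand":0,"travel":[1.05,0,0],"rot":[0,0,0]},{"hand":0,"travel":[1.15,0,0],"rot":[0,0,0]},{"hand":0,"travel":[1.15,0,0],"rot":[0,0,0]}]'>/dev/null; python3 st.py;  python3 -m crank '[{"hand":0,"travel":[0.05,0,0],"rot":[0,0,0]},{"hand":0,"travel":[0.1,0,0],"rot":[0,0,0]},{"hand":0,"travel":[0.15,0,0],"rot":[0,0,0]},{"hand":0,"travel":[0.15,0,0],"rot":[0,0,0]}]'>/dev/null; python3 st.py
```

```text
[[16.8578839  13.06686049]] [531.85849534 -22.80578924  15.25792602] 0.05292891358060264 fx 0.556894242651132 fz 0.18089741277990107 15.3
[[20.33460045 13.00640153]] [531.33272186 -19.36852644  15.29348022] 0.04320979539435065 fx 0.09523207476771882 fz -0.007615866542366213 15.7
```

```bash
python3 -m crank '[{"hand":0,"travel":[0.05,0,0],"rot":[0,0,0]},{"hand":0,"travel":[0.1,0,0],"rot":[0,0,0]},{"hand":0,"travel":[0.12,0,0],"rot":[0,0,0]},{"hand":0,"travel":[0.12,0,0],"rot":[0,0,0]}]'>/dev/null; python3 st.py;  python3 -m crank '[{"hand":0,"travel":[0.05,0,0],"rot":[0,0,0]},{"hand":0,"travel":[0.1,0,0],"rot":[0,0,0]},{"hand":0,"travel":[0.1,0,0],"rot":[0,0,0]}]'>/dev/null; python3 st.py
```

```text
[[21.15908564 12.5441403 ]] [531.64956663 -18.47798129  15.55670746] 0.08057798484851493 fx -13.195175476304016 fz -0.10167764529572498 16.1
[[21.57989219 12.32114648]] [531.79852648 -18.025637    15.83493659] 0.11536700396352455 fx -25.317902386225455 fz -0.6548604815173815 16.4
```

Contact came at TCP x = 21 mm, which is where the bar stop should be. I'll back off, rise clear and check.

```bash
python3 -m crank '[{"hand":0,"travel":[-0.3,0,0],"rot":[0,0,0]},{"hand":0,"travel":[-0.8,0,0],"rot":[0,0,0]},{"hand":0,"travel":[-1.2,0,-0.5],"rot":[0,0,0]},{"hand":0,"travel":[-1.5,0,-2],"rot":[0,0,0]},{"hand":0,"travel":[-3,0,-4],"rot":[0,0,0]},{"hand":0,"travel":[-5,0,-5],"rot":[0,0,0]},{"hand":0,"travel":[-7,0,-5],"rot":[0,0,0]},{"hand":0,"travel":[-9,0,-5],"rot":[0,0,0]},{"hand":0,"travel":[-10,0,-5],"rot":[0,0,0]},{"hand":0,"travel":[-10,0,-5],"rot":[0,0,0]},{"hand":0,"travel":[-10,0,-5],"rot":[0,0,0]}]'; python3 -c "
from h import *
a=env.get_image('side')[130:330,80:400,::-1];b=env.get_image('top')[180:350,140:380,::-1]
b=cv2.resize(b,(480,340),interpolation=cv2.INTER_CUBIC);a=cv2.resize(a,(480,250));
cv2.imwrite('pics/end.png',np.vstack([a,b]))"
```

```text
clock: 17.5
tcp_pos: [0.5722, -0.2607, 0.1397]
ee_rot: [-3.141, -0.001, 1.739]
contact_force: [0.1, -0.3, 0.5]
opening: 0.5
grasp_force: 0.0
```

View pics/end.png

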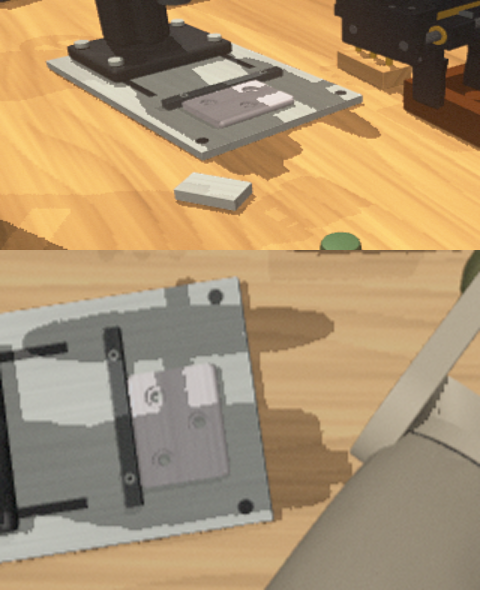

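The plate lies flush and square against the stop bar with its counterbores up. Nothing else has moved.

```bash
python3 -c "
from plant import env
print(env.sign_off())"
```

```text
the job is handed in; nothing more can be done
None
```

The retainer plate was tipped over the die plate's front edge and now lies counterbores up, flat and square against the stop bar in the last pictures, with no bystander visibly moved; I handed the job in at about 17.6 s, and the hand-in gave no verdict.

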